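# Swing out the folding hook and hang the fittings caddy on it

## Task

Swing the folded steel hook on the white upright panel fully out until it rests against its stop, then lift the aluminium caddy from the bench and hang it by its eye on the hook, pushing it gently home past the spring catch so that it hangs upright with its back flat against the panel's rubber pad, and let go. Keep the caddy upright all the way, do not strain the thin hinge leaf or press hard on panel and hook, and leave everything else where it is.

Things in the scene. Friction and masses are not known exactly. Their poses are not given: they have to be found in the camera images.
- panel: White upright panel fixed on the bench: x -110 to 130, 12 thick, 188 high, feet behind (z to 108). Origin at bench level on its front face: the plane y=0, looking along its +y; z up. A notch 48 deep goes through its top edge, x -70 to 2, so that a finger can reach behind the folded hook's end. Around the hinge (x 18 to 92, z 60 to 186) a springy rubber pad stands 3 proud (6 N per mm).
- hook (a joint): Angle of the steel folding hook in its hinge (rad), about a vertical axis: 0 folded flat (arm points from the hinge along the panel's -x), 1.571 square out (panel's +y), at a hard stop. Stiff friction hinge: 0.6 N m to move it (8 N at 75 mm from the axis); it stays where it is left. Starts at 0 to 0.2. Fully out, against the stop, is above 1.53.
- leaf (a joint): Bending of the thin springy hinge leaf that carries the hook's hinge (rad, same axis, 0 unbent, positive in the unfolding direction): 6 N m/rad. The arm's true direction is hook plus this angle. Turning the hook bends it about 0.10, pressing on at the stop bends it more; beyond 0.22 (1.3 N m, 17 N at 75 mm) it is overstrained. Springs back when let go.
- hook_root (a point): Point on the hook's hinge axis, level with its upper edge: at x=55, y=8, z=180 in the panel's frame. The hinge barrel here is 14 in diameter and as high as the hook's bar; below it a 12 mm barrel goes down to z=160.
- hook_tip (a point): Point on the hook's arm 81 mm from the hinge axis, level with the arm's upper edge, at the foot of the upturned lip. The arm is a bar 8 thick, 10 high (z 170 to 180), reaching 85 mm from the hinge axis; over its last 8 mm the lip stands 10 above the bar, to z=190.
- catch (a joint): Spring catch: small dark roof-shaped tooth, 3.5 mm proud of the hook's upper edge, ridge 10 mm from the hinge axis (18 mm from the panel's face when out), 25 degree ramps both sides, 15 long. 0 up, 0.0035 pushed flush (m); springs up with 1.5 N, 2.5 N when flush. Sliding the eye over it takes roughly 4 to 8 N along the hook; home, the caddy's plate sits behind it.
- caddy: Aluminium fittings caddy, 0.3 to 0.5 kg, upright on the bench. Origin under it, z up. Flat back plate 8 thick (y -30 to -22), 60 wide up to z=130, then a grip tab 40 wide (x -20 to 20) up to z=178; open trough 70 x 50 x 40 high in front (y -22 to 28). Home on the hook its axes are parallel to the panel's, and its back face (y=-30) lies on the pad.
- caddy_eye (a point): Middle of the upper edge of the caddy's eye, on the plate's back face (x=0, y=-30, z=115 in the caddy's frame; axes as the caddy's). The eye is a rectangular hole right through the plate along y, 22 wide (x -11 to 11), 28 high (z 87 to 115). This edge bears on the hook's upper edge when hung.
- solvent: Clear solvent bottle with a blue cap, 90 diameter, 200 high; to be left alone. Origin under its centre.
- jar: Small jar with a blue cap, 48 diameter, 55 high; to be left alone. Origin under its centre.
- wash: White wash bottle, 64 diameter, 150 high; to be left alone. Origin under its centre.
- beaker: Glass beaker, 64 diameter, 75 high; to be left alone. Origin under its centre.
- spanner: Steel spanner 150 long, lying flat; to be left alone. Origin under its middle.
- vialrack: Blue vial rack 130 x 80 x 42; to be left alone. Origin under its centre.
- filterbox: Cardboard filter box 90 x 60 x 40; to be left alone. Origin under its centre.
Not all that is in view belongs to the job. Leave any turquoise or yellow look-alike of the caddy alone.

How it is judged:
On the way, in this order (a step that is already met when the one before it is completed fails the run):
1. the hook is swung fully out against its stop, with the caddy still standing where it was (value of joint hook above 1.53 rad and distance of caddy from where it was at the start of the episode below 0.03 m), for 0.2 s.
2. the caddy hangs on the hook by its eye, past the catch, with its back on the panel's pad (value of joint hook above 1.5 rad and y of caddy_eye in the frame of panel between -0.004 and 0.007 m and x of caddy_eye in the frame of panel between 0.04 and 0.07 m and z of caddy_eye in the frame of panel between 0.175 and 0.184 m and angle between caddy's own z axis and vertical below 0.08 rad), for 0.2 s.
At the end, for the whole second after the job is handed in: Hook above 1.5 rad; caddy hung on it by its eye, at rest, upright within 0.08 rad, back face less than 7 mm from the panel face (on the 3 mm pad), eye's upper edge at the hook's upper edge (-5 to +4 mm), centred on the hinge axis within 15 mm, catch sprung up (below 2.5 mm) in front of it (all of step 2 and linear speed of caddy below 0.02 m/s and value of joint catch below 0.0025 m); the robot touches nothing.
It fails at once if the hinge leaf is overstrained (bent more than 0.22 rad either way) (value of joint leaf above 0.22 rad or value of joint leaf below -0.22 rad).
It fails at once if the caddy is pressed on the panel or hook with more than 25 N (contact force between caddy and panel above 25 N).
It fails at once if the caddy is tipped by more than 0.4 rad (angle between caddy's own z axis and vertical above 0.4 rad).
It fails at once if a bystander is shifted by more than 25 mm (distance of any of solvent, jar, wash, beaker, spanner, vialrack, filterbox from where it was at the start of the episode above 0.025 m).
It also fails if it takes over 69 s, if anything falls off the work surface, if the arm or the gripper's body presses on something with over 40 N, if the wrist force passes 120 N, or if a joint passes its speed limit or range.

## Robot

A 7-joint arm with a two-finger parallel gripper is mounted at the origin on the work surface. World frame = base frame: x ahead of the robot, y to its left, z up, the work surface at z = 0. Lengths are in m, angles in rad, forces in N, time in s.
With the tool pointing down it reaches from about 0.35 to 0.9 m from the base axis. Payload 19.9 kg.
Tool frame: the origin (TCP) lies between the finger pads; the fingertips stand 19 mm ahead of it and the grasp point (between the pads) is the TCP; z points along the fingers, y is the line along which they close (so a half turn about z gives the same grasp; the last joint's range is limited). The gripper opens to 94 mm and grips with 3 to 60 N. Pads are 16 mm wide; open, the fingers measure 119 mm over their backs; the gripper's body (75 mm by 177 mm) begins 78 mm behind the grasp point.
Start: joints at [1.246, 0.417, -0.01, 1.614, 0.005, 1.111, -0.053], TCP at [0.175, -0.6, 0.224] pointing down, gripper open.
Joint ranges: [-2.81, 2.81], [-0.39, 2.02], [-1.27, 1.25], [0.06, 2.57], [-1.19, 4.33], [0.19, 2], [-2.82, 2.82]. Speed limits (rad/s): [1.89, 1.89, 2.39, 2.39, 3.01, 3.01, 3.01].

## Interface

Orientations are given as a 3x3 rotation matrix whose columns are the frame's x, y, z axes.
In Python, from rig import robot gives the robot as it stands. Calls block until the motion is done:
- robot.move_ptp(position, orientation): joint-space move of the TCP to a pose.
- robot.move_linear(position, velocity=0.15, frame=None, threshold=None): straight line of the TCP; frame=None keeps the orientation; velocity is the mean speed in m/s. With threshold (N) it stops when the force on the tool has changed by that much, and returns True; else False.
- robot.goto_joints(angles): joint-space move.
- robot.gripper_to(opening): finger opening in m; the grip force is fixed at half the most; returns when the fingers have stopped.
- robot.pause(seconds).
- robot.ik(position, orientation): joint angles nearest the present ones, or None.
- robot.get_state(): the state.
- robot.grab_frame(name): name is "scene" or "top" or "wrist"; returns the picture (480x640x3 uint8, red, green, blue); there is no depth.
- robot.camera_info(name): a dict with "fx", "fy", "cx", "cy" (pixels), "rvec" (rotation vector, rad) and "tvec" (3), from world to camera coordinates, as OpenCV has them. Camera axes: x right, y down, z forward; pixel columns grow to the right and rows downward; lengths in m; the calibration is good to about 2 mm. A picture is of the moment at which its call begins: read the wrist's pose just before it. camera_info takes no time and is no camera call; for the wrist camera it gives the pose at the moment of the call.
A pose or a line that the arm cannot do raises robot.PlanningError and nothing moves.
- robot.sign_off(): hands the job in; it is judged then, once.
The state is a dict: "time": time; "qpos": joint angles; "joint_vel": joint speeds; "effort": joint torques, N m; "ee_pos": TCP position; "tool_rot": TCP orientation; "force": force on the tool from outside, world axes, zero at the start; "moment": the same for the moment, N m; "opening": finger opening in m; "grasp_force": force on a finger pad.
Only numpy, scipy, OpenCV 4.12 (cv2) and the standard library are available. Lean on these libraries where they do the work, as an engineer would, in place of code of your own. Each camera call takes 0.05 s, during which the arm holds its last target. There are 200 camera calls.

## Working session

There is one attempt and no reset: what is moved stays moved. The work goes in short steps, each a Python script; the robot and the scene stay as the last script left them, time stands still between calls to the robot, and variables do not carry over. Pictures are saved under pics/ and viewed, at most 10 in all, crops included, and the job is handed in when it is done.

```bash
mkdir -p pics
cat > h.py <<'E'
import numpy as np, cv2
from rig import robot
def cam(n):
    c=robot.camera_info(n); K=np.array([[c['fx'],0,c['cx']],[0,c['fy'],c['cy']],[0,0,1]],float)
    R=cv2.Rodrigues(np.array(c['rvec'],float))[0]; return K,R,np.array(c['tvec'],float).ravel()
def ray(C,uv):
    K,R,t=C; d=R.T@np.linalg.inv(K)@np.array([uv[0],uv[1],1.]); return -R.T@t,d
def onz(C,uv,z):
    o,d=ray(C,uv); return o+d*(z-o[2])/d[2]
def tri(C1,p1,C2,p2):
    o1,d1=ray(C1,p1);o2,d2=ray(C2,p2); s=np.linalg.lstsq(np.c_[d1,-d2],o2-o1,rcond=None)[0]
    a,b=o1+d1*s[0],o2+d2*s[1]; return (a+b)/2,np.linalg.norm(a-b)
def proj(C,P):
    K,R,t=C; q=K@(R@np.array(P,float)+t); return q[:2]/q[2]
def shot(n,name):
    C=cam(n); im=np.array(robot.grab_frame(n)); cv2.imwrite(f'pics/{name}.png',im[:,:,::-1]); return C,im
E
python3 - <<'E'
from h import *
for n in('scene','top'):
    C,im=shot(n,n); print(n,C[0][0,0],-C[1].T@C[2],C[1][2])
E
```

```text
scene 595.1640419973961 [1.76986674 0.29242725 1.18545737] [-0.74490944 -0.18112359 -0.64210915]
top 505.8768260861308 [3.83867922e-01 5.64474444e-04 1.27885893e+00] [ 0.14019655 -0.0128329  -0.99004053]
```

View pics/scene.png

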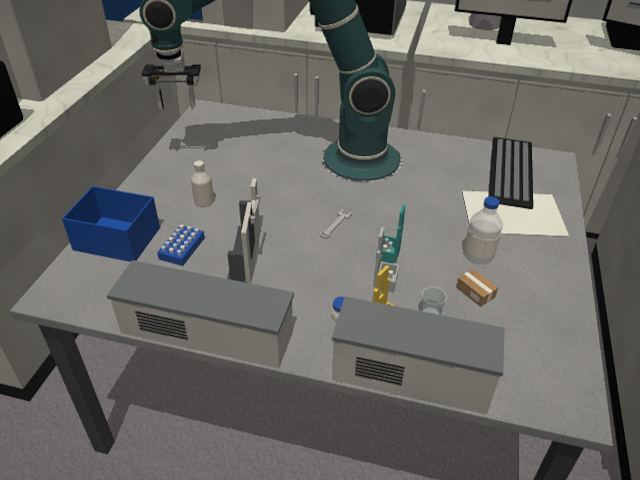

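View pics/top.png

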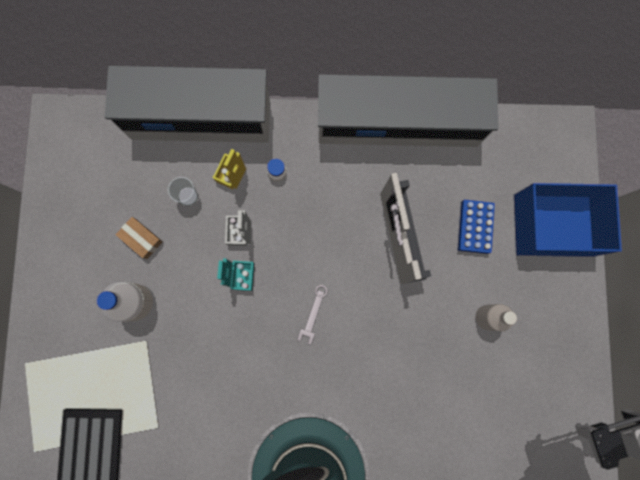

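The scene shows the panel at scene (245,235) and top (403,228). There are three caddies in the top view: yellow (230,168), grey aluminium (236,228) and turquoise (237,274). The grey one at (236,228) matches the aluminium description, and the enlarged crop should confirm it.

Run:
```python
import cv2,numpy as np
t=cv2.imread('pics/top.png'); s=cv2.imread('pics/scene.png')
f=lambda im,x,y,w,h:cv2.resize(im[y:y+h,x:x+w],(400,300),interpolation=cv2.INTER_CUBIC)
a=np.vstack([np.hstack([f(t,196,190,80,60),f(t,330,165,160,120)]),np.hstack([f(s,340,200,120,90),f(s,190,170,160,120)])])
cv2.imwrite('pics/crop.png',a)
```

```text
(no output)
```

View pics/crop.png

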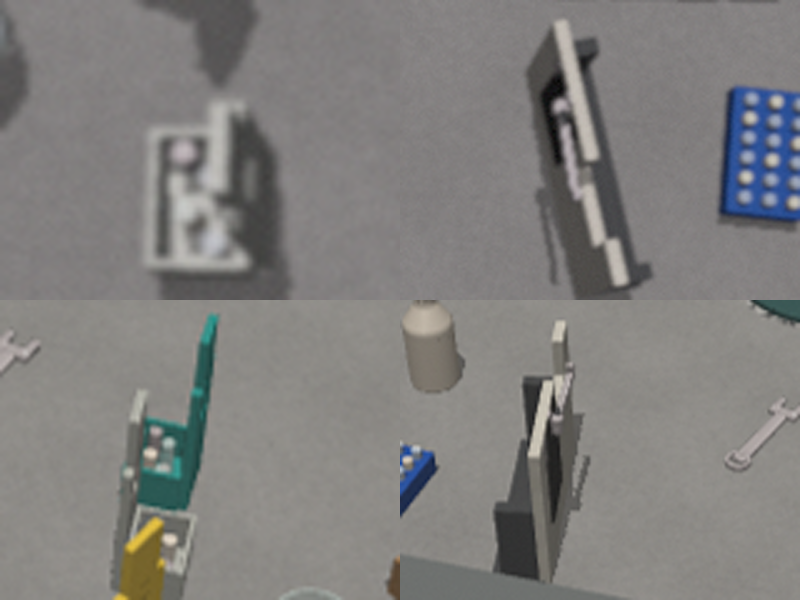

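The crop confirms it: the grey aluminium caddy is at top (232,228), with its tab at about (238–244, 211–229). It is neither turquoise nor yellow. The panel's top edge runs from (391,174) to (415,279), and its front faces left. The hook knob is at (394,206), in front of the dark pad. I'll compute coarse poses and look with the wrist camera.

```bash
cat >> h.py <<'E'
def down(yaw):  # tool z down, tool x at yaw
    c,s=np.cos(yaw),np.sin(yaw); return np.array([[c,s,0],[s,-c,0],[0,0,-1.]])
E
python3 - <<'E'
from h import *
C=cam('top')
A=onz(C,(391,174),.188);B=onz(C,(415,279),.188); d=A-B; print('panel',A,B,np.linalg.norm(d),np.arctan2(d[1],d[0]))
T=onz(C,(240,211),.178);U=onz(C,(240,229),.178);print('caddy tab',T,U)
print(robot.get_state()['tool_rot'])
s=robot.get_state(); p=np.array(s['ee_pos']); p[2]=.45; robot.move_linear(p)
yaw=np.arctan2(d[1],d[0]); m=(A+B)/2
for y in(yaw,yaw+np.pi,yaw+np.pi/2,yaw-np.pi/2):
    q=robot.ik([m[0]-.0,m[1],.45],down(y)); print(y,None if q is None else np.round(q,2))
robot.move_ptp([m[0]-.05,m[1],.48],down(yaw))
C,im=shot('wrist','w1'); print(-C[1].T@C[2],C[1])
for x,z in((130,188),(-110,188)):
    print(proj(C,A if x>0 else B))
E
```

```text
panel [ 0.69265265 -0.17077641  0.188     ] [ 0.45998399 -0.22173861  0.188     ] 0.2381844912582128 0.21562808679012715
caddy tab [0.6046296  0.16268179 0.178     ] [0.5643067  0.16117411 0.178     ]
[[ 9.59990761e-01  2.80031393e-01 -3.97928288e-04]
 [ 2.80031657e-01 -9.59990250e-01  9.95391005e-04]
 [-1.03266547e-04 -1.06699869e-03 -9.99999425e-01]]
0.21562808679012715 [ 0.57  0.3  -0.4   1.29  0.12  1.57 -1.17]
3.3572207403799204 [ 0.75  0.34 -0.66  1.29  0.2   1.58  1.91]
1.7864244135850238 [ 0.7   0.33 -0.59  1.29  0.18  1.58  0.35]
-1.3551682400047693 [ 0.47  0.29 -0.25  1.3   0.07  1.56 -2.7 ]
[ 0.59818125 -0.1805346   0.64037309] [[ 2.12290888e-01 -9.77206468e-01  3.12376995e-04]
 [-9.43397052e-01 -2.04862663e-01  2.60831923e-01]
 [-2.54822648e-01 -5.56669360e-02 -9.65384178e-01]]
[328.7144347   58.92679241]
[327.82441388 259.98027554]
```

View pics/w1.png

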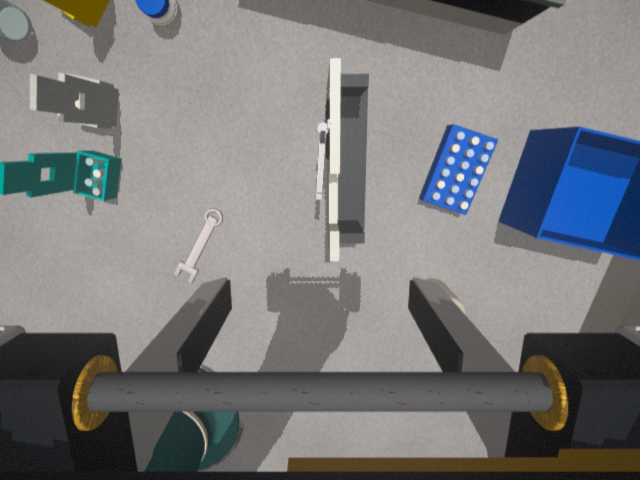

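The wrist view shows the panel's top strip from (335,59) to (334,261). The hinge is at (322,129) and the folded hook's tip at about (319,197). I'll extract edges from this picture.

```bash
cat > pan.py <<'E'
from h import *
im=cv2.imread('pics/w1.png'); g=im.min(2)
import json
C=cam('wrist')  # arm has not moved since
m=(g>200).astype(np.uint8); n,l,st,ce=cv2.connectedComponentsWithStats(m[:, :])
for i in range(1,n):
    if st[i,4]>30: print(st[i],ce[i])
for v in(62,70,90,110,130,150,165,180,195,205,230,250,258):
    r=g[v,305:350]; print(v,305+np.where(r>205)[0], end=' ')
    print(np.array(r[5:40:1]) if v in(90,180) else '')
E
python3 pan.py
```

```text
[ 328   58   13  118 1171] [334.46541418 114.52860803]
[318 123   9  10  64] [321.953125 126.71875 ]
[472 137   7   7  38] [475.21052632 140.05263158]
[317 144   8  48 261] [320.22605364 167.31034483]
[453 145   6   7  37] [455.45945946 147.91891892]
[476 167   7   7  36] [479.33333333 169.77777778]
[ 94 170   6   7  31] [ 96.4516129  173.22580645]
[457 174   7   7  37] [460.05405405 176.86486486]
[438 181   7   7  36] [440.97222222 184.08333333]
[329 183   8  40 316] [332.51265823 202.74683544]
[462 202   6   7  33] [464.45454545 205.09090909]
[186 217  30  49 345] [200.00869565 241.30144928]
[330 232   9  29 260] [334.01538462 245.94615385]
[179 264  17  10  52] [187.21153846 268.21153846]
62 [330 331 332 333 334 335 336 337 338 339 340] 
70 [330 331 332 333 334 335 336 337 338 339 340] 
90 [330 331 332 333 334 335 336 337 338 339] [157 157 152 154 158 159 159 157 157 157 156 155 156 158 158 156 152 104
  97 133 220 229 228 228 227 228 228 230 228 224 152  73  50  57  53]
110 [330 331 332 333 334 335 336 337 338 339] 
130 [318 319 325 326 330 331 332 333 334 335 336 337 338 339] 
150 [319 320 321 322 323 330 331 332 333 334 335 336 337 338 339] 
165 [318 319 320 321 322 330 331 332 333 334 335 336 337 338 339] 
180 [317 318 319 320 321] [168 163 163 162 160 158 139 207 218 215 217 214 204 120 113 115 116  99
 104 146 153 152 151 151 152 155 152 166 114  99  97  97 101  96  97]
195 [317 318 319 320 321 329 330 331 332 333 334 335 336] 
205 [329 330 331 332 333 334 335 336] 
230 [] 
250 [330 331 332 333 334 335 336 337 338] 
258 [330 331 332 333 334 335 336 337 338]
```

Run:
```python
from h import *
C=cam('wrist')
F1=onz(C,(329.7,58),.188);F2=onz(C,(329.7,261),.188); L=np.linalg.norm((F1-F2)[:2]); print(F1,F2,L)
bk=onz(C,(340.2,90),.188);fr=onz(C,(329.7,90),.188)
d=(F1-F2)/L; ya=np.arctan2(d[1],d[0]); ex=np.array([np.cos(ya),np.sin(ya),0]); ey=np.array([-ex[1],ex[0],0])
O=(F1+F2)/2-.010*ex; O[2]=0; print('origin',O,'yaw',ya,'thick',np.linalg.norm(bk-fr))
np.savez('panel.npz',O=O,ex=ex,ey=ey,yaw=ya)
def pf(uv,z):
    p=onz(C,uv,z)-O; return np.round([p@ex,p@ey],4)
print('hinge',pf((321.8,128.5),.18),'arm',pf((320.9,150.5),.18),pf((319,190),.18),'tip',pf((319,197),.19))
# caddy rough via wrist mask
im=cv2.imread('pics/w1.png'); print(im[93,45],im[130,100])
g=im.astype(int)
hs=cv2.cvtColor(im,cv2.COLOR_BGR2HSV)
np.set_printoptions(linewidth=200)
for v in(80,88,95,102,108): print(v,im[v,20:130:2,1])
```

```text
[ 0.69383437 -0.17161095  0.188     ] [ 0.45915768 -0.22437869  0.188     ] 0.2405360317765775
origin [ 0.56673962 -0.20018857  0.        ] yaw 0.221174468639097 thick 0.012111580698926778
hinge [0.0547 0.0093] arm [0.029  0.0105] [-0.0191  0.0132] tip [-0.0265  0.0133]
[81 85 87] [109 109 112]
80 [154 152 150 150 152 193 198 199 167  81  80  83  84  84  79  82  87  89 111 148 186 202 173  87  83  88  82  84  85  84  85  87  97 125 158 188 203 204 202 189 135 149 154 158 156 155 160 157 158
 159 161 165 157 160 160]
88 [155 153 151 153 152 194 195 199 169  85  86  81  85  87  86  87  87  86  88  83  83  82  84  86  88  84  87  87  87  88  89  85  85  82  83  82  85  86  83  89  84  87  87  86  86  84  87 101 131
 152 157 158 155 158 161]
95 [149 150 156 149 152 198 201 200 166  83  83  85  83  87  85  84  84  85  84  83  84  87  89  86  84  82  89  86  83 101 143 138 133  85  85  84  85  87  84  85  84  89  86  85  90  86  84  86  85
 102 156 168 162 158 165]
102 [151 150 151 150 148 194 197 199 144  86  84  82  82  84  88  87  87  84  88  85  86  88  89  89  86  86  86 106 224 224 149 138 124  89  85  86  80  84  83  84  88  86  85  86  88  87  87  90  88
 106 158 164 168 167 161]
108 [152 156 156 155 156 192 197 199 148  84  86  86  85  88  88  87  86  87  83  88  87  86  85  85  85  84  88  88  95 150 140 139 113  90  84  82  87  88  90  88  88  84  90  87  88  85  86  87  91
 109 161 162 163 166 161]
```

Panel length, thickness and hinge position all agree with the given sizes to about 1 mm, and the hook is at roughly 0.06 rad. I'll swing the hook now.

```bash
cat >> h.py <<'E'
try:
    P=np.load('panel.npz'); O,ex,ey,ya=P['O'],P['ex'],P['ey'],float(P['yaw'])
    def W(x,y,z): return O+ex*x+ey*y+np.array([0,0,z])
except OSError: pass
E
python3 - <<'E'
from h import *
robot.gripper_to(0.0)
R0=down(ya+np.pi/2)
robot.move_ptp(W(-.017,-.012,.30),R0)
print(robot.move_linear(W(-.017,-.012,.184),.12,threshold=6), robot.get_state()['force'])
f0=np.array(robot.get_state()['force'])
H=.008
r=.072
for th in list(np.arange(0.0,1.55,.1))+list(np.arange(1.56,1.80,.02)):
    a=np.array([-np.cos(th),np.sin(th)]); n=np.array([np.sin(th),np.cos(th)])
    c=np.array([.055,.008])+r*a-(.004+H)*n
    robot.move_linear(W(c[0],c[1],.184),.05,frame=down(ya+np.pi/2-th))
    f=np.array(robot.get_state()['force'])-f0; nw=ex*n[0]+ey*n[1]; fn=-f@nw
    print(round(th,2),round(fn,1),np.round(f,1))
    if fn>20: break
    if th>1.5 and fn>11.3: break
print(robot.get_state()['time'])
E
```

```text
False [0.31657655 0.52858955 1.15141824]
0.0 -0.3 [-1.   0.1 -1. ]
0.1 5.2 [ 1.6 -5.  -1.5]
0.2 9.5 [ 1.  -9.5 -1.4]
0.3 9.1 [ 1.5 -9.2 -1.5]
0.4 8.4 [-0.8 -8.4 -1.6]
0.5 8.5 [-1.8 -8.3 -0.6]
0.6 8.8 [-2.5 -8.5 -0.6]
0.7 7.8 [-3.8 -6.8  0.3]
0.8 7.5 [-4.6 -5.9  0.7]
0.9 7.7 [-5.1 -5.8 -0.4]
1.0 7.0 [-4.5 -5.4  0.2]
1.1 7.3 [-6.  -4.3  0.5]
1.2 7.6 [-6.3 -4.2  0.6]
1.3 7.6 [-6.3 -4.4  1.1]
1.4 8.0 [-7.2 -3.6  0.6]
1.5 7.5 [-7.2 -2.2  2.3]
1.56 7.8 [-7.5 -2.   1.4]
1.58 8.1 [-7.9 -1.9  1.2]
1.6 5.8 [-5.8 -0.7  0.9]
1.62 7.4 [-7.4 -0.2  0.2]
1.64 8.2 [-8.1 -1.5  1.1]
1.66 7.5 [-7.6  0.6  1.1]
1.68 7.4 [-7.5  0.9  2.5]
1.7 8.3 [-8.4  0.8  2.4]
1.72 9.8 [-9.9  0.2  2.6]
1.74 10.6 [-10.6   0.4   2. ]
1.76 11.5 [-11.5   0.6   2.7]
15.225
```

The stop shows clearly: force rises from 8 to 11.5 N past 1.70. I'll back off, check the hook, and look at the caddy.

Run:
```python
from h import *
p=np.array(robot.get_state()['ee_pos']); 
robot.move_linear(p-ex*.03,.06); p=np.array(robot.get_state()['ee_pos']); p[2]=.40; robot.move_linear(p,.2)
robot.gripper_to(.06)
robot.move_ptp([.50,-.02,.48],down(ya)); C,im=shot('wrist','w2'); np.savez('w2.npz',K=C[0],R=C[1],t=C[2])
print('hook tip expected',proj(C,W(.055,.089,.18)),proj(C,W(.055,.008,.18)),'time',robot.get_state()['time'])
c=[.585,.162,.178]; print(proj(C,c))
```

```text
hook tip expected [403.66464673 139.96885247] [470.27312137 139.95474256] time 18.8417
[186.72607002 103.11865753]
```

View pics/w2.png

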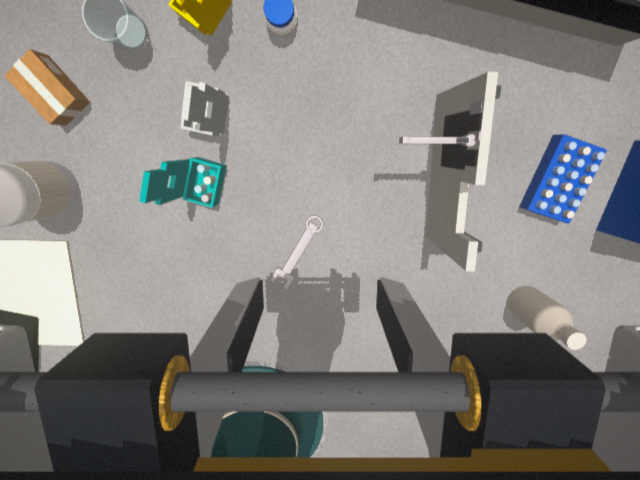

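The hook stands square out, from (401,140) to (475,140), matching the prediction. Next, a closer look at the caddy at (203,108).

Run:
```python
from h import *
robot.move_ptp([.50,.162,.45],down(0.04)); C,im=shot('wrist','w3'); print(proj(C,[.585,.162,.178]))
x=im[40:220,220:420]; cv2.imwrite('pics/w3c.png',cv2.resize(x,(800,720),interpolation=cv2.INTER_CUBIC)[:600,:,::-1])
```

```text
[322.04272557 135.6510642 ]
```

View pics/w3c.png

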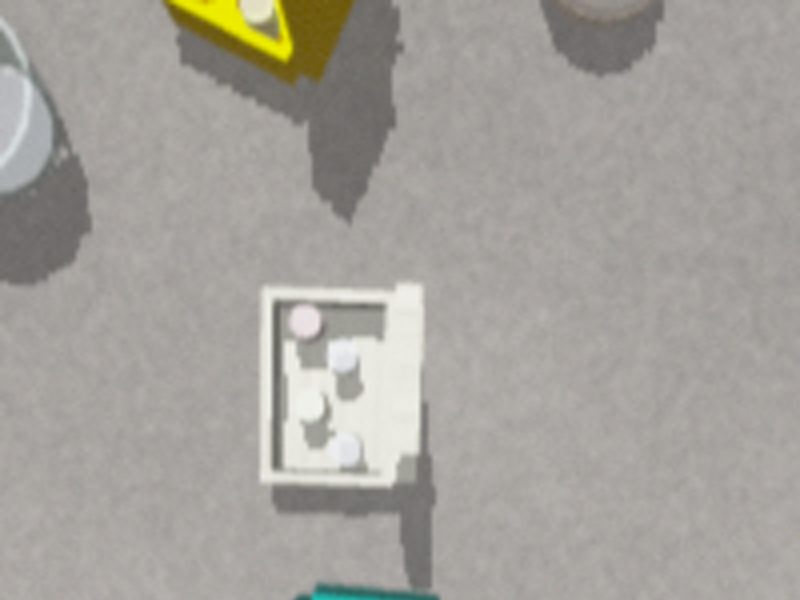

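Run:
```python
from h import *
C=cam('wrist')
q=lambda u,v,z: onz(C,(220+u/4,40+v/4),z)
a=q(422.5,284,.178);b=q(418,454,.178);c=q(396,284,.178);d=q(390,454,.178)
print(a,b,c,d,'len',np.linalg.norm(a-b),'th',np.linalg.norm(a-c),'yaw',np.arctan2(*(a-b)[1::-1]))
e=q(263,288,.04);f=q(263,485,.04); print(e,f,np.linalg.norm(e-f),'yaw',np.arctan2(*(e-f)[1::-1]))
import scipy.ndimage
im=cv2.imread('pics/w3.png')[:,:,1]
for v in(114,120,126,132,138,144,150): print(v,im[v,308:332])
for u in(320,322,324): print(u,im[104:118,u],im[146:162,u])
for v in(118,130,142,154): print(v,im[v,280:292])
```

```text
[0.61178284 0.15851903 0.178     ] [0.56567218 0.15785781 0.178     ] [0.61150087 0.16591644 0.178     ] [0.56536601 0.16590489 0.178     ] len 0.046115399507524114 th 0.007402781622513009 yaw 0.014339023328213664
[0.62004821 0.21542657 0.04      ] [0.54912334 0.21444384 0.04      ] 0.07093167105773282 yaw 0.01385497841286793
114 [229 232 231 231 230 232 231 229 230 233 232 236 237 237 237 237 235 212
 172 170 171 168 164 166]
120 [155 158 157 158 155 158 157 161 200 229 233 233 232 232 232 233 230 220
 173 167 166 164 163 166]
126 [238 233 233 233 234 233 229 230 232 233 233 233 234 232 231 232 230 209
 182 173 172 170 168 170]
132 [169 166 228 231 234 231 231 232 233 233 230 231 231 230 231 229 226 176
 169 175 174 173 170 171]
138 [161 167 207 231 233 231 231 233 234 233 233 233 233 233 234 233 229 166
 168 169 167 168 170 170]
144 [234 233 231 233 233 232 231 233 233 232 229 231 229 229 229 229 224 141
 124 160 169 172 176 168]
150 [231 220 205 231 231 230 231 230 232 231 234 233 234 233 233 232 205 135
 126 163 170 166 167 170]
320 [167 164 162 161 164 172 188 225 235 238 237 237 234 231] [234 234 235 234 234 232 226 209 181 168 162 163 163 160 146 124]
322 [165 160 162 163 164 168 194 224 235 236 237 237 235 231] [233 234 234 235 233 232 227 204 169 161 159 162 163 162 146 125]
324 [164 167 168 172 170 170 182 221 233 236 235 234 233 230] [225 218 212 209 205 204 202 172 133 126 123 124 126 123 123 117]
118 [165 165 161 162 168 204 231 229 129 103 151 159]
130 [164 162 165 164 173 219 231 226 130 105 164 227]
142 [167 165 165 166 174 216 230 226 129 118 153 171]
154 [165 164 164 165 170 217 227 200 119 114 163 225]
```

The trough length (70.9), tab thickness (7.4) and back face all agree. The caddy origin is about (0.585, 0.187) with yaw 0.014. I'll grasp, lift and bring it in front of the hook.

Run:
```python
from h import *
R=down(.014); c=[.585,.1612]
robot.gripper_to(.04)
robot.move_ptp([*c,.26],R)
print(robot.move_linear([*c,.155],.12,threshold=6))
robot.gripper_to(0.0); s=robot.get_state(); print(s['opening'],s['grasp_force'],s['ee_pos'],s['force'])
if .005<s['opening']<.012:
    robot.move_linear([*c,.34],.12); s=robot.get_state(); print(s['opening'],s['force'],s['moment'])
    robot.move_ptp(W(.055,.150,.34),down(ya))
    robot.move_linear(W(.055,.122,.234),.12)
    s=robot.get_state(); print(s['ee_pos'],W(.055,.122,.234),s['force'],s['time'])
    C,im=shot('scene','s2')
    print('eye exp',proj(C,W(.055,.118,.194)),'lip',proj(C,W(.055,.093,.19)))
    cv2.imwrite('pics/s2c.png',cv2.resize(im[160:280,190:350],(800,600),interpolation=cv2.INTER_CUBIC)[:,:,::-1])
```

```text
False
0.007981880845994284 29.998551607131958 [0.58506425 0.16126355 0.15514709] [-0.40243285  0.40889717  1.46660751]
0.007776690912074942 [-0.67909044  0.37779645 -2.72445781] [ 0.00199288 -0.03517976  0.00168236]
[ 0.59400535 -0.06881014  0.23477098] [ 0.59363602 -0.06909478  0.234     ] [ 0.74931545  0.0166148  -3.63352453] 26.2333
eye exp [293.70278639 213.62273589] lip [284.33159953 214.53729531]
```

View pics/s2c.png

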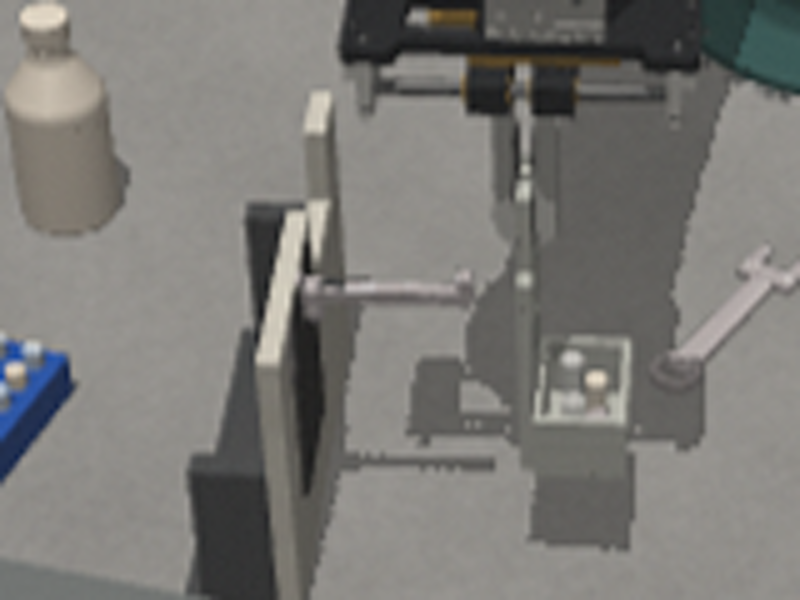

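The caddy is upright, with its plate at crop (525,290), directly in front of the hook's lip at crop (470,272), where I predicted it. I'll thread it on, guarded by force.

Run:
```python
from h import *
f=lambda:np.round([np.array(robot.get_state()['force'])@v for v in(ex,ey,np.array([0,0,1]))],1)
t=lambda yb,eye:W(.055,yb+.004,.155+eye-.115)
print(f())
hit=robot.move_linear(t(.066,.194),.04,threshold=5); print('over lip',hit,f())
if not hit:
    f0=f(); hit=robot.move_linear(t(.066,.176),.015,threshold=3); p=np.array(robot.get_state()['ee_pos']); print('bar',hit,p[2],'eye z',p[2]-.040,f(),(p-O)@ey-.004,(p-O)@ex)
print(robot.get_state()['time'])
```

```text
[-0.4 -0.5 -3.2]
over lip False [-0.3  0.1 -2.7]
bar True 0.21912493731427254 eye z 0.17912493731427254 [-0.1 -0.1  5.7] 0.06606189239174975 0.05498373760745869
28.6417
```

Bar contact came at the expected height. I'll raise about 1 mm and slide home.

Run:
```python
from h import *
f=lambda:np.round([np.array(robot.get_state()['force'])@v for v in(ex,ey,np.array([0,0,1]))],1)
z=.2206
T=lambda yb:W(.055,yb+.004,z)
robot.move_linear(T(.066),.02); print('raised',robot.get_state()['ee_pos'][2],f())
print(robot.move_linear(T(.030),.05,threshold=8),f()); b=f()
for yb in np.arange(.028,.0005,-.002):
    robot.move_linear(T(yb),.02); g=f(); p=np.array(robot.get_state()['ee_pos'])
    print(round(yb,3),round((p-O)@ey-.004,4),round(p[2],4),g)
    if g[1]-b[1]>(12 if yb>.008 else 5): break
print(robot.get_state()['time'])
```

```text
raised 0.22038294827204463 [-0.9  0.7 -2.2]
False [ 0.5  0.1 -2.7]
0.028 0.028 0.2206 [-0.4  0.2 -2.2]
0.026 0.0259 0.2206 [-0.  -0.3 -3. ]
0.024 0.0238 0.2206 [-0.3 -0.7 -2.6]
0.022 0.022 0.2207 [ 0.1  0.8 -1.1]
0.02 0.0199 0.2207 [ 0.4  1.3 -1.1]
0.018 0.0178 0.2206 [ 1.4  0.8 -1.2]
0.016 0.0155 0.2206 [ 1.2 -0.3 -2. ]
0.014 0.0136 0.2206 [ 0.5 -0.8 -1.3]
0.012 0.0118 0.2206 [-0.  -0.3 -1.7]
0.01 0.0098 0.2206 [0.  0.1 0.1]
0.008 0.0077 0.2206 [ 0.2 -1.7 -1.4]
0.006 0.0057 0.2205 [-0.  -1.2 -2.2]
0.004 0.0038 0.2206 [ 1.  -0.1 -0.9]
0.002 0.002 0.2204 [-0.1 -0.  -2.5]
33.2667
```

Catch passed. I'll ease on until the pad is felt, lower onto the bar, and release.

Run:
```python
from h import *
f=lambda:np.round([np.array(robot.get_state()['force'])@v for v in(ex,ey,np.array([0,0,1]))],1)
T=lambda yb,z=.2206:W(.055,yb+.004,z)
for yb in np.arange(.0015,-.0031,-.0005):
    robot.move_linear(T(yb),.01); robot.pause(.1); g=f(); print(round(yb,4),g)
    if g[1]>4: break
print(robot.move_linear(T(yb,.2185),.008,threshold=3),f(),robot.get_state()['ee_pos'][2])
robot.gripper_to(.03); robot.pause(.3); print(f())
p=np.array(robot.get_state()['ee_pos']); p[2]=.34; robot.move_linear(p,.12); print(f())
robot.move_ptp(W(.055-.17,.06,.46),down(ya)); C,im=shot('wrist','w5')
e=proj(C,W(.055,.003,.243)); print('tab back top exp',e,'panel',proj(C,W(.055,0,.188)),robot.get_state()['time'])
x,y=int(e[0])-100,max(0,int(e[1])-75); cv2.imwrite('pics/w5c.png',cv2.resize(im[y:y+150,x:x+200],(800,600),interpolation=cv2.INTER_CUBIC)[:,:,::-1]); print(x,y)
C,im=shot('scene','s5')
```

```text
0.0015 [-1.   1.8 -4.1]
0.001 [-1.5  4.2 -5. ]
True [0.7 0.7 6.3] 0.219979684236999
[-0.2 -0.1  0.5]
[ 0.5 -0.4 -0.6]
tab back top exp [381.87203002  38.82159932] panel [376.24018966  53.24674428] 37.1083
281 0
```

View pics/w5c.png

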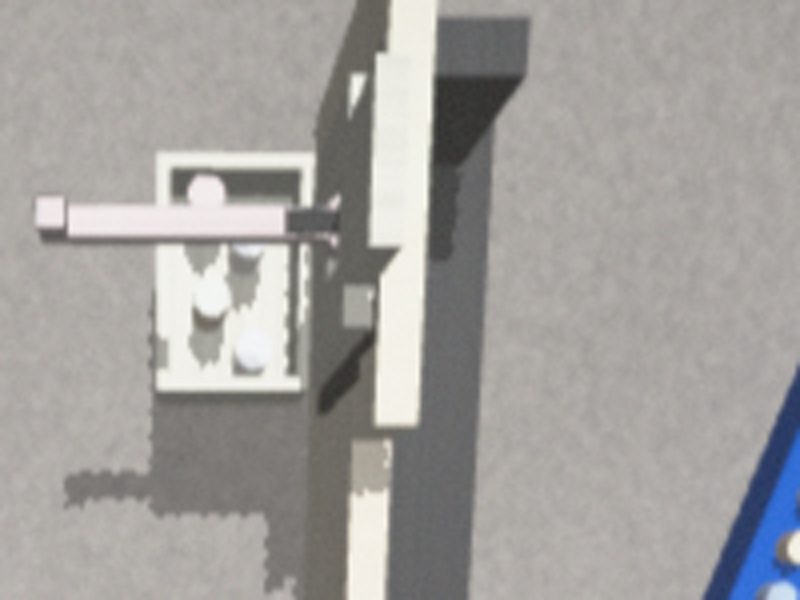

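The caddy hangs on the hook. Its tab's back edge is at crop (408,155) against a predicted (403,155), and the dark catch is up in front at crop (310,218). The trough sits below and the panel is undisturbed. Handing in.

```bash
python3 -c "
from rig import robot
print(robot.sign_off())"
```

```text
the job is handed in; nothing more can be done
None
```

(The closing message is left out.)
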